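# Level the balance and load the calibration weight

### The job

Level the laboratory balance with its pan empty: roll the recessed left front levelling wheel with a fingertip on its bare rim until the dot on the display lies inside the ring, pressing lightly (never more than 14 N on the balance), and let go of it. Then take the 200 g weight, the largest in the case, and set it down gently, upright, in the middle of the pan for calibration. Leave the other weights and the glassware where they stand, and the balance level.

Things in the scene. Friction and masses are not known exactly. Their poses are not given: they have to be found in the camera images.
- balance: Precision balance standing fast on the bench: white case 250 (x) by 200 (y) mm, underside 20 mm above the bench, low front half (sloping display) up to 56 mm high, rear half 62 mm high with a round steel pan above it. Origin: middle of its footprint, on the bench; x points from its front (display side, near the robot) to its back, y to its left side as the robot sees it, z up.
- wheel_left (a point): Axis of the left front levelling wheel, at half its height (fixed to the balance): black knurled disc, diameter 40 mm, lying flat 7.5 to 18.5 mm above the bench, recessed under the case; 7 mm of rim shows past the case's front (-x) and left (+y) faces. Rolled by pressing inwards on the rim and dragging along it. Stiff (3 N drag at the rim), runs 1.2 mm out of true, stays where left, no clicks.
- wheel_right (a point): Centre of the matching right front levelling wheel, at the balance's -y side (mirror image of the left, 174 mm away along the balance's y). It is already set and locked with its lock nut: it does not turn.
- ring (a point): Centre of the fixed ring (inner diameter 16 mm) in the middle of the balance's dark display (60 by 122 mm): the on-screen electronic level. Level is when the dot lies inside this ring.
- dot (a point): Centre of the pale level dot, diameter 9 mm, on the display. Turning the left wheel clockwise seen from above (front rim dragged towards the balance's +y) raises that corner and moves the dot along the balance direction (-0.37, +0.93), 14 mm per rad = 0.7 mm per mm rolled at the rim. It starts 12 to 31 mm right of the ring, slightly behind.
- pan_mid (a point): Centre of the top face of the round steel weighing pan, diameter 120 mm, top 73 mm above the bench. The pan does not give.
- case: Open wooden weight case standing fast: block 50 (x) by 125 (y) by 20 mm high with three round wells 12 mm deep in a row along its y: 200 g at y = -36 mm, 100 g at +6 mm, 50 g at +40 mm. Origin at the middle of its underside.
- weight_200_mid (a point): 200 g steel weight, the largest of three in the case: upright cylinder, diameter 31 mm, 34 mm high, with a round knob on top (diameter 22 mm, from 41 to 52 mm above its foot), 52 mm high in all. Point on its axis half-way up, 26 mm above its foot: the knob's middle is 20 mm above it. Stands in its well, foot 8 mm above the bench, 1 mm play all round.
- weight_100_mid (a point): 100 g weight, same shape, diameter 24 mm, 47 mm high; stays in the case. The point is on its axis half-way up.
- weight_50_mid (a point): 50 g weight, same shape, diameter 19 mm, 42 mm high; stays in the case. The point is on its axis half-way up.
- flask: Stoppered glass volumetric flask, 64 mm wide at the foot, 166 mm high; bystander. Origin at the centre of its underside.
- beaker: Empty glass beaker, diameter 68 mm, 85 mm high; bystander. Origin at the centre of its underside.
There are look-alikes about, which are no part of the job. What is shaped like the part that bears weight_200_mid but green is not meant.

How it is judged:
By the outcome, as a careful person would: the job done as asked, in the order asked, and still so for the second after the job is handed in, with the robot touching nothing.
It also fails if it takes over 72 s, if anything falls off the work surface, if the arm or the gripper's body presses on something with over 40 N, if the wrist force passes 120 N, or if a joint passes its speed limit or range.

### The arm

A 6-joint arm with a two-finger parallel gripper is mounted at the origin on the work surface. World frame = base frame: x ahead of the robot, y to its left, z up, the work surface at z = 0. Lengths are in mm, angles in rad, forces in N, time in s.
With the tool pointing down it reaches from about 150 to 775 mm from the base axis. Payload 6.1 kg.
Tool frame: the origin (TCP) lies on the centre line of the jaws, within the pads' length; the fingertips stand 8 mm ahead of it and the grasp point (between the pads) lies 11 mm behind it; z points along the fingers, x is the direction in which the jaws open and shut, and the axes are right-handed (so a half turn about z gives the same grasp; the last joint's range is limited). The gripper opens to 85 mm and grips with 20 to 120 N. Pads are 22 mm wide; open, the fingers measure 114 mm over their backs; the gripper's body (76 mm by 85 mm) begins 54 mm behind the grasp point. The pads swing forward as they close: fully open they stand 13 mm farther back than shut.
Start: joints at [-1.3, 0.126, -0.04, 1.405, 0, 1.571], TCP at [140.433, -505.853, 239.295] pointing down, gripper open.
Joint ranges: [-2.72, 2.72], [-0.95, 1.95], [-1.27, 1.35], [-1.78, 2.02], [-1.46, 1.47], [-3.14, 3.14]. Speed limits (rad/s): [2.39, 2.39, 3.01, 3.14, 3.14, 3.14].

### API

Orientations are given as [roll, pitch, yaw] about the fixed x, y, z axes, in that order (R = Rz(yaw) Ry(pitch) Rx(roll)).
In Python, from bench import bot gives the robot as it stands. The module is installed in compiled form; this text tells all that it offers.
- The arm moves only by the tool drive_tool, never from a script. Its arguments are lists of equal length, an entry for each row: "offset": the shift along the world's x, y, z normalised to -1 to 1, where 1 is 2 cm, a list of three; "dr": the turn, a rotation vector about the world's x, y, z normalised to -1 to 1, where 1 is 4 degrees, a list of three. In form: {"offset": [[dx, dy, dz], ...], "dr": [[rx, ry, rz], ...]}. A call has 1 to 12 rows; each row shifts and turns the commanded pose from where the row before left it; what a row does not reach is not made up. A row lasts 1/12 s, in which the tool goes at most 41.7 mm and 7.16 degrees, less where a joint would pass 70% of its speed; a pose out of reach is approached as far as the arm can. A call with a number of a shift or a turn outside -1 to 1 is refused whole. A call with a gripper value outside its range is refused whole. "gripper" is the opening, from 0 (shut) to 1 (fully open), set as the call begins (left out, the last holds). The fingers move at their own pace and stop on an object; "grip_force" is the grip in N (left out, the last holds). Time passes only in rows, so rows that do not move let the fingers close. It gives the time, the measured TCP pose, the force and the opening at its end, in the units of the state.
- bot.observe(): the state, without advancing time (a new reading comes with each control period).
- bot.grab_frame(name): name is "scene" or "top" or "wrist"; returns (picture, depth): 384x512x3 uint8, red, green, blue; 384x512 float32, mm along the optical axis (not along the pixel's ray), 0 where there is no reading.
- bot.camera_model(name): a dict with "vertical_fov" (degrees; the focal length in pixels is half the picture's height over the tangent of half this angle, whatever the lens; pixels are square), "cx", "cy" (the principal point, pixels), "R" (3x3) and "t" (3): a world point X has camera coordinates R X + t. Camera axes: x right, y down, z forward; pixel columns grow to the right and rows downward; lengths in mm; the calibration is good to about 2 mm. A picture is of the moment at which its call begins: read the wrist's pose just before it. camera_model takes no time and is no camera call; for the wrist camera it gives the pose at the moment of the call.
- bot.hand_in(): hands the job in, once; it reports no verdict.
Trained networks look in the newest picture that a camera, given by its name, has taken for a name from the list of things; names that differ only in an ending like _2 or _b are one class to them, and where a whole thing is asked for, a point or a joint stands for the part that bears it (a point fixed in the world has none). Each returns a list of dicts, best first, with "confidence" (0 to 1); they miss things now and then, are a little off and sometimes report something else, mostly with a low value. They report only what shows in the picture. A call takes as long as a camera call. They do not tell look-alikes from the thing itself.
- bot.masks_of(camera, target): "region" (384x512 bool, what is visible of it) and "extent" ([centre column, centre row, width, height] in pixels, round what is visible of it).
- bot.spot_point(camera, target): "position" ([row, column] in pixels: a listed point, or the origin of a listed thing).
The state is a dict: "time": time; "joint_positions": joint angles; "dq": joint speeds; "tau": joint torques, N m; "eef_pos": TCP position; "tool_rot": TCP orientation; "wrist_force": force on the tool from outside, world axes, zero at the start; "torque": the same for the moment, N m; "opening": finger opening in mm.
Only numpy, scipy, OpenCV 4.12 (cv2) and the standard library are available. Lean on these libraries where they do the work, as an engineer would, in place of code of your own. Each camera call takes 0.05 s, during which the arm holds its last target.

## Working session

There is one attempt and no reset: what is moved stays moved. The work goes in short steps, Python scripts to look and compute and a tool call to move; the robot and the scene stay as the last step left them, time stands still between calls to the robot, and variables do not carry over. Pictures are saved under pics/ and viewed, and the job is handed in when it is done.

Besides the shell and the picture viewer there is one more tool, called after "Request:" by a JSON object that holds its "name" and its "arguments". drive_tool: Moves the arm, as the interface text tells. Scaled input: -1 to 1 covers 2 cm each way for a shift and 4 degrees each way for a turn. Its arguments: {"type":"object","properties":{"offset":{"type":"array"},"dr":{"type":"array"},"gripper":{"type":"number"},"grip_force":{"type":"number"}},"required":["offset","dr"]}

```bash
ls; mkdir -p pics; cat > h.py <<'E'
import numpy as np, cv2
from bench import bot
def cam(n):
    m=bot.camera_model(n); f=192/np.tan(np.radians(m["vertical_fov"])/2)
    return f,m["cx"],m["cy"],np.array(m["R"]),np.array(m["t"])
def unproj(n,row,col,z=None,depth=None,c=None):
    f,cx,cy,R,t=c or cam(n)
    d=np.array([(col-cx)/f,(row-cy)/f,1.0])
    if depth is not None: return R.T@(d*depth-t)
    o=-R.T@t; w=R.T@d
    return o+w*(z-o[2])/w[2]
def proj(n,X,c=None):
    f,cx,cy,R,t=c or cam(n)
    p=R@np.array(X)+t
    return cy+f*p[1]/p[2],cx+f*p[0]/p[2]
def save(name,im,scale=1):
    im=cv2.cvtColor(im,cv2.COLOR_RGB2BGR)
    if scale!=1: im=cv2.resize(im,None,fx=scale,fy=scale,interpolation=cv2.INTER_CUBIC)
    cv2.imwrite("pics/"+name+".png",im)
E
python3 - <<'E'
from h import *
print(bot.observe())
for n in ("scene","top"):
    im,d=bot.grab_frame(n); save(n+"0",im,1.5); np.savez(f"{n}0.npz",im=im,d=d)
    print(n,cam(n))
E
```

```text
pics
{'time': 0.0, 'joint_positions': array([-1.29998919e+00,  1.26379716e-01, -4.06094470e-02,  1.40544849e+00,
        2.49777114e-06,  1.57080187e+00]), 'dq': array([ 0.00060379,  0.00153986, -0.00069434,  0.00024504,  0.00010435,
       -0.00015501]), 'tau': array([ 2.16474677e-03, -4.35915291e+01,  3.52924061e+01,  1.72284641e-02,
        1.14626537e-04,  6.42310866e-06]), 'eef_pos': array([ 140.33144547, -505.46435609,  238.5279853 ]), 'tool_rot': array([-3.14159016e+00,  1.64132209e-03, -1.29999473e+00]), 'wrist_force': array([-0.18954828,  0.39921807,  0.1260812 ]), 'torque': array([0.03619141, 0.0013911 , 0.01510955]), 'opening': 85.65006580117159}
scene (np.float64(493.44592725996995), 253.4848498965782, 186.58574468521164, array([[ 0.76924314,  0.63895566, -0.00081381],
       [ 0.51454019, -0.62021264, -0.59210191],
       [-0.3788316 ,  0.45505159, -0.80586268]]), array([-489.89830374, -240.78502201, 1430.41758864]))
top (np.float64(484.28016620984005), 250.7265205521583, 189.42215007040056, array([[-2.85522489e-02, -9.99592252e-01,  3.14715747e-04],
       [-9.97731616e-01,  2.84798976e-02, -6.09960403e-02],
       [ 6.09622062e-02, -2.05557597e-03, -9.98137958e-01]]), array([  49.33423832,  574.76428087, 1187.43684665]))
```

View pics/scene0.png

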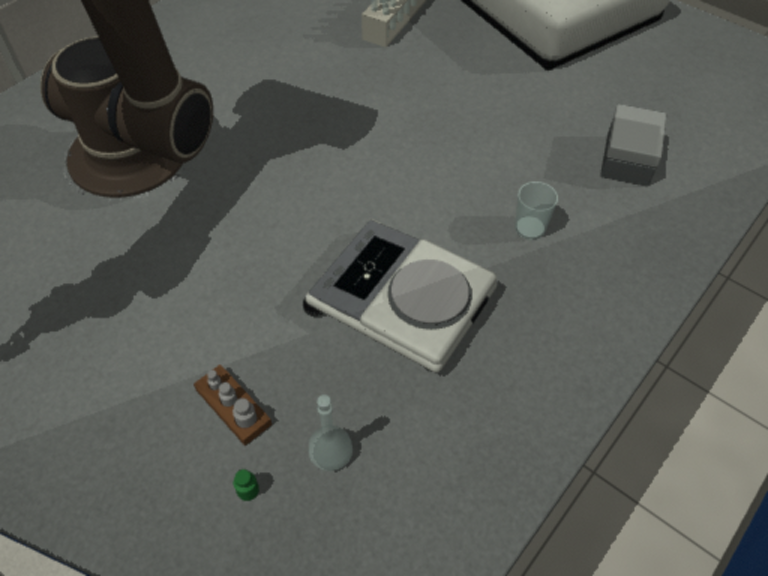

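View pics/top0.png

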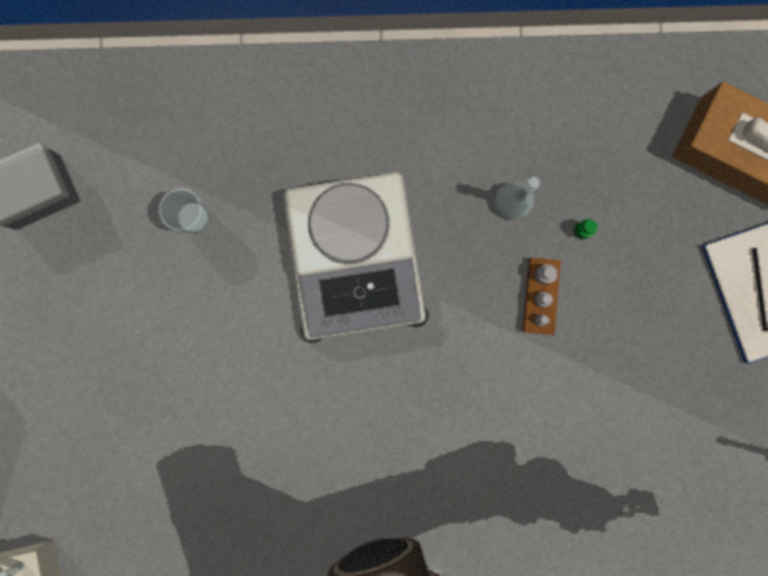

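The top view shows the balance at about (355,255), with its ring at (360,293) and the dot at (370,286), to the right and slightly behind. The left wheel is at (312,337). The case is at (542,297) with the largest weight at its far end (547,272). The green look-alike is at (586,228), the flask at (515,200) and the beaker at (183,210). Next I measure these.

```bash
cat > m.py <<'E'
from h import *
Z=dict(wheel_left=13,wheel_right=13,ring=None,dot=None,pan_mid=73,weight_200_mid=34,weight_100_mid=31,weight_50_mid=29,balance=0,case=0,flask=0,beaker=0)
for n in ("top","scene"):
    im,d=bot.grab_frame(n)
    np.savez(f"{n}1.npz",im=im,d=d)
    c=cam(n)
    for k,z in Z.items():
        r=bot.spot_point(n,k)
        for q in r[:2]:
            p=q["position"]
            dep=d[int(round(p[0])),int(round(p[1]))]
            zz=z if z is not None else 52
            print(n,k,round(q["confidence"],2),np.round(p,1),"z-plane",np.round(unproj(n,*p,z=zz,c=c),1),"depth",np.round(unproj(n,*p,depth=dep,c=c),1))
print(bot.observe()["time"])
E
python3 m.py
python3 - <<'E'
from h import *
a=np.load("top1.npz")
save("top_bal",a["im"][105:235,180:290],5); save("top_case",a["im"][120:230,320:410],5)
E
```

```text
top wheel_left 0.69 [219.3 211.4] z-plane [504.6 132.8  13. ] depth [504.5 130.1  47.1]
top wheel_right 0.88 [209.  275.9] z-plane [525.6 -28.4  13. ] depth [525.  -26.8  43.5]
top ring 0.79 [198.5 237.1] z-plane [552.8  66.5  52. ] depth [552.9  66.5  50.3]
top dot 0.64 [212.5 360.9] z-plane [ 510.6 -230.8   52. ] depth [ 510.6 -232.    47.1]
top dot 0.6 [196.4 360.6] z-plane [ 549.4 -231.8   52. ] depth [ 549.9 -234.5   39.9]
top pan_mid 0.93 [147.8 232. ] z-plane [673.3  74.8  73. ] depth [673.1  74.8  74.3]
top pan_mid 0.29 [133.8 341.9] z-plane [ 699.5 -188.6   73. ] depth [ 702.3 -191.8   56.7]
top weight_200_mid 0.68 [151.3 392.8] z-plane [ 659.1 -320.    34. ] depth [ 656.7 -314.7   51.7]
top weight_200_mid 0.63 [179.7 365.1] z-plane [ 590.8 -248.7   34. ] depth [ 588.7 -241.8   62.8]
top weight_100_mid 0.51 [199.6 361.4] z-plane [ 542.3 -238.2   31. ] depth [ 541.5 -232.5   55.6]
top weight_50_mid 0.46 [210.9 362.8] z-plane [ 514.5 -240.9   29. ] depth [ 514.4 -237.3   44.6]
top balance 0.56 [170.3 236.6] z-plane [626.5  67.2   0. ] depth [618.9  65.3  74.6]
top balance 0.39
[... 1187 characters left out ...]
plane [ 551.9 -241.2   31. ] depth [ 553.7 -242.1   34.6]
scene weight_100_mid 0.43 [253.  142.3] z-plane [ 508.8 -235.6   31. ] depth [ 515.1 -238.6   42.6]
scene weight_50_mid 0.54 [252.1 140.1] z-plane [ 502.2 -236.7   29. ] depth [ 513.8 -242.1   50.1]
scene balance 0.71 [199.6 265.6] z-plane [616.9  71.3   0. ] depth [649.2  28.9  76.6]
scene balance 0.41 [206.8 209.7] z-plane [524.4 -33.5   0. ] depth [534.7 -42.6  20.1]
scene case 0.67 [275.4 154.2] z-plane [ 554.5 -249.4    0. ] depth [ 564.6 -254.3   20.8]
scene flask 0.63 [305.5 220.1] z-plane [ 715.9 -207.9    0. ] depth [ 728.6 -218.7   39.1]
scene beaker 0.7 [155.6 350. ] z-plane [700.3 325.7   0. ] depth [705.4 313.5  15.1]
1.4
```

View pics/top_bal.png

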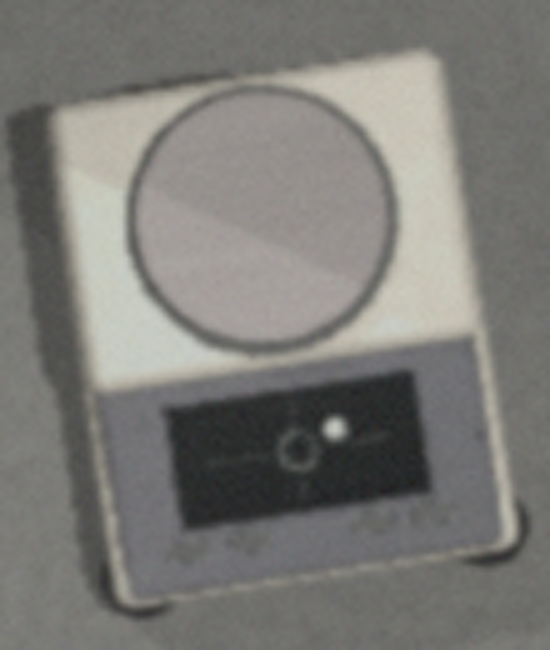

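View pics/top_case.png

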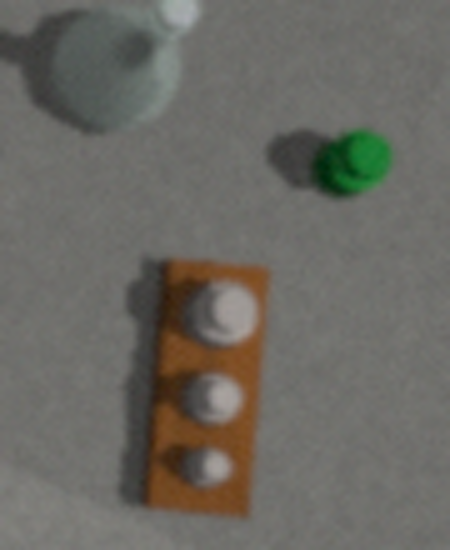

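Candidates for the 200 g weight in the top view: steel at (364,181), steel at (362,200), steel at (362,212), and green at (392,151). The crop shows the first is the largest steel one in the case, so I choose (364,181). Now I move over the balance's left front corner, turning the jaws across as I go.

Request:
{"name": "drive_tool", "arguments": {"offset": [[0.35, 0.65, 0], [0.35, 0.65, 0], [0.35, 0.65, 0], [0.35, 0.65, 0], [0.35, 0.65, 0], [0.35, 0.65, 0], [0.35, 0.65, 0], [0.35, 0.65, 0], [0.35, 0.65, 0], [0.35, 0.65, 0], [0.35, 0.65, 0], [0.35, 0.65, 0]], "dr": [[0, 0, 0.9], [0, 0, 0.9], [0, 0, 0.9], [0, 0, 0.9], [0, 0, 0.9], [0, 0, 0.9], [0, 0, 0.9], [0, 0, 0.9], [0, 0, 0.9], [0, 0, 0.9], [0, 0, 0.9], [0, 0, 0.9]], "gripper": 0, "grip_force": 40}}

```text
time: 2.4
eef_pos: [224.7, -349.2, 239.4]
tool_rot: [3.142, -0.0, -0.543]
wrist_force: [0.3, -0.2, 0.2]
opening: -0.1
```

Request:
{"name": "drive_tool", "arguments": {"offset": [[0.35, 0.65, 0], [0.35, 0.65, 0], [0.35, 0.65, 0], [0.35, 0.65, 0], [0.35, 0.65, 0], [0.35, 0.65, 0], [0.35, 0.65, 0], [0.35, 0.65, 0], [0.35, 0.65, 0], [0.35, 0.65, 0], [0.35, 0.65, 0], [0.35, 0.65, 0]], "dr": [[0, 0, 0.9], [0, 0, 0.9], [0, 0, 0.9], [0, 0, 0.9], [0, 0, 0.9], [0, 0, 0.9], [0, 0, 0.9], [0, 0, 0.9], [0, 0, 0.9], [0, 0, 0.9], [0, 0, 0.9], [0, 0, 0.9]]}}

```text
time: 3.4
eef_pos: [308.7, -193.2, 239.4]
tool_rot: [3.141, -0.0, 0.211]
wrist_force: [0.2, -0.5, 0.5]
opening: 0.1
```

Request:
{"name": "drive_tool", "arguments": {"offset": [[0.35, 0.65, 0], [0.35, 0.65, 0], [0.35, 0.65, 0], [0.35, 0.65, 0], [0.35, 0.65, 0], [0.35, 0.65, 0], [0.35, 0.65, 0], [0.35, 0.65, 0], [0.35, 0.65, 0], [0.35, 0.65, 0], [0.35, 0.65, 0], [0.35, 0.65, 0]], "dr": [[0, 0, 0.9], [0, 0, 0.9], [0, 0, 0.9], [0, 0, 0.9], [0, 0, 0.9], [0, 0, 0.9], [0, 0, 0.9], [0, 0, 0.9], [0, 0, 0.9], [0, 0, 0.9], [0, 0, 0.9], [0, 0, 0.9]]}}

```text
time: 4.4
eef_pos: [392.7, -37.2, 239.4]
tool_rot: [3.141, -0.0, 0.965]
wrist_force: [0.3, -0.8, 0.0]
opening: -0.2
```

Request:
{"name": "drive_tool", "arguments": {"offset": [[0.35, 0.65, 0], [0.35, 0.65, 0], [0.35, 0.65, 0], [0.35, 0.65, 0], [0.35, 0.65, 0], [0.35, 0.65, 0], [0.35, 0.65, 0], [0.35, 0.65, 0], [0.35, 0.65, 0], [0.35, 0.65, 0], [0, 0, 0], [0, 0, 0]], "dr": [[0, 0, 0.9], [0, 0, 0.9], [0, 0, 0.9], [0, 0, 0.9], [0, 0, 0.9], [0, 0, 0.9], [0, 0, 0.9], [0, 0, 0.9], [0, 0, 0.9], [0, 0, 0.9], [0, 0, 0.9], [0, 0, 0]]}}

```text
time: 5.4
eef_pos: [462.7, 92.8, 239.1]
tool_rot: [-3.141, 0.0, 1.656]
wrist_force: [-0.9, -0.4, -0.5]
opening: -0.4
```

```bash
cat > w.py <<'E'
from h import *
import sys
s=bot.observe(); print(round(s["time"],2),np.round(s["eef_pos"],2),np.round(s["tool_rot"],4),np.round(s["wrist_force"],2),round(s["opening"],1))
n=sys.argv[1]; name=sys.argv[2]
c=cam(n); im,d=bot.grab_frame(n)
np.savez(name+".npz",im=im,d=d,f=c[0],cx=c[1],cy=c[2],R=c[3],t=c[4]); save(name,im,1.5)
for k in sys.argv[3:]:
    k,z=k.split(":"); 
    for q in bot.spot_point(n,k)[:2]:
        p=q["position"]; dep=d[int(round(p[0])),int(round(p[1]))]
        print(k,round(q["confidence"],2),np.round(p,1),np.round(unproj(n,*p,z=float(z),c=c),1),"depth",np.round(unproj(n,*p,depth=dep,c=c),1))
E
python3 w.py wrist wr1 wheel_left:13 ring:50 dot:50 wheel_right:13 pan_mid:73
```

```text
5.4 [462.66  92.78 239.1 ] [-3.1413e+00  1.0000e-04  1.6559e+00] [-0.9  -0.4  -0.48] -0.4
wheel_left 0.59 [199.9 292. ] [502.9 139.9  13. ] depth [493.7 135.4  43.8]
ring 0.98 [256.7 218.2] [566.4  58.4  50. ] depth [563.6  58.9  55.4]
dot 0.53 [261.9 202.2] [574.6  40.4  50. ] depth [571.1  41.3  56.3]
dot 0.46 [275.2 229.5] [589.1  72.7  50. ] depth [451.3  82.7 279.2]
wheel_right 0.72 [206.7 149.4] [526.2 -31.6  13. ] depth [514.  -20.7  46.3]
```

View pics/wr1.png

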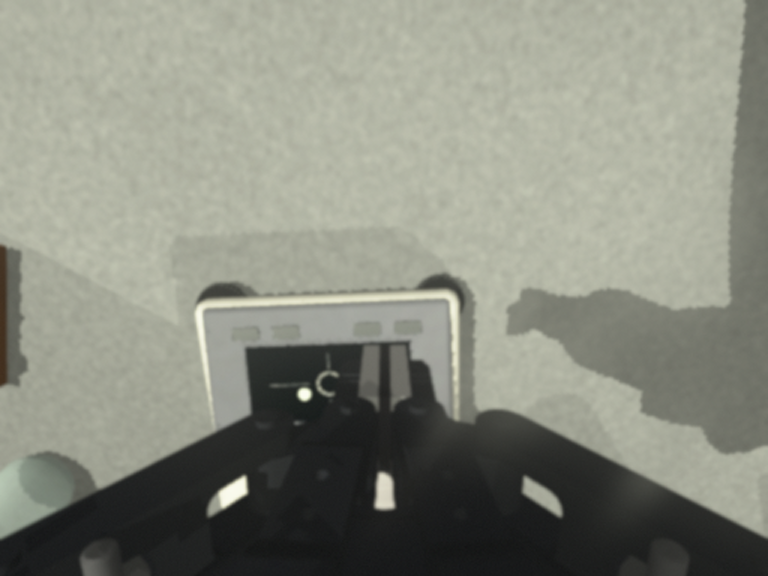

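The wrist view shows the left wheel's rim at (440,285), the right one at (222,292), the ring at (328,383) and the dot at (305,394). The fingers are shut at about (385,370). Next I fit the balance footprint from depth.

```bash
cat > fit.py <<'E'
from h import *
def cloud(d,c):
    f,cx,cy,R,t=c
    v,u=np.mgrid[0:384,0:512]
    P=np.stack([(u-cx)/f*d,(v-cy)/f*d,d],-1)
    W=(P-t)@R
    W[d<=0]=np.nan
    return W
for n,c in (("top",cam("top")),("scene",cam("scene"))):
    a=np.load(n+"1.npz"); W=cloud(a["d"],c)
    m=(W[...,2]>28)&(W[...,2]<100)&(abs(W[...,0]-620)<180)&(abs(W[...,1]-60)<150)
    nl,lab,st,ce=cv2.connectedComponentsWithStats(m.astype(np.uint8)); i=1+np.argmax(st[1:,4]); m=lab==i
    p=W[m][:,:2].astype(np.float32); r=cv2.minAreaRect(p); print(n,r)
    # pan
    q=m&(W[...,2]>70); print(" pan z",np.nanmedian(W[q][:,2]))
    (e)=cv2.fitEllipse(cv2.findContours(q.astype(np.uint8),0,1)[0][0]); print(" ",e,unproj(n,e[0][1],e[0][0],z=73,c=c))
a=np.load("wr1.npz"); c=(float(a["f"]),float(a["cx"]),float(a["cy"]),a["R"],a["t"]); W=cloud(a["d"],c)
im=a["im"]
for col in range(135,320,12):
    colz=W[:,col,:]
    k=np.where(colz[:,2]>24)[0]
    k=k[(k>150)]
    if len(k): print(col,k[0],np.round(colz[k[0]],1),np.round(colz[min(k[0]+6,383)],1), 'floor',np.round(colz[k[0]-25],1))
print("camera pos",-c[3].T@c[4])
E
python3 fit.py
python3 - <<'E'
from h import *
a=np.load("wr1.npz"); save("wr1c",a["im"][175:305,120:320],4)
E
```

```text
top ((624.6422119140625, 69.85633850097656), (252.12387084960938, 200.3813018798828), 7.320033550262451)
 pan z 72.49578852787201
  ((231.6394805908203, 147.94277954101562), (48.12567138671875, 48.74800491333008), 40.56589889526367) [672.95988407  75.71326459  73.        ]
scene ((626.0615844726562, 67.24272918701172), (251.20556640625, 200.6630096435547), 6.531708240509033)
 pan z 75.12250135468857Traceback (most recent call last):
  File "fit.py", line 16, in <module>
    (e)=cv2.fitEllipse(cv2.findContours(q.astype(np.uint8),0,1)[0][0]); print(" ",e,unproj(n,e[0][1],e[0][0],z=73,c=c))
cv2.error: OpenCV(4.12.0) /io/opencv/modules/imgproc/src/shapedescr.cpp:361: error: (-201:Incorrect size of input array) There should be at least 5 points to fit the ellipse in function 'fitEllipseNoDirect'
```

View pics/wr1c.png

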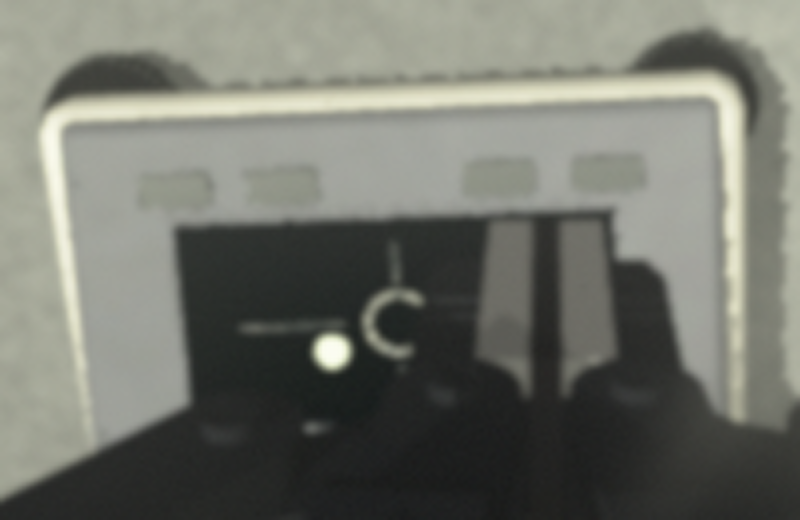

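```bash
cat > bal.py <<'E'
from h import *
C=np.array([625.3,68.5]); Y=np.radians(6.9); Rb=np.array([[np.cos(Y),-np.sin(Y)],[np.sin(Y),np.cos(Y)]])
def b2w(p): return C+Rb@np.array(p)
def w2b(p): return Rb.T@(np.array(p)[:2]-C)
def blob(im,win,thr=150):
    r0,r1,c0,c1=win
    g=im[r0:r1,c0:c1].astype(float).min(-1)
    m=(g>thr).astype(np.uint8)
    n,l,s,ce=cv2.connectedComponentsWithStats(m)
    out=[]
    for i in range(1,n):
        v,u=np.where(l==i); w=g[v,u]-0
        out.append((len(v),r0+(v*w).sum()/w.sum(),c0+(u*w).sum()/w.sum(),g[v,u].max()))
    return out
E
python3 - <<'E'
from bal import *
a=np.load("top1.npz"); c=cam("top")
print([np.round(x,2) for x in blob(a["im"],(182,205,216,262),110)])
p=unproj("top",195,239.6,z=52,c=c); print("ring",p,w2b(p))
for x in blob(a["im"],(182,205,216,262),110):
    p=unproj("top",x[1],x[2],z=52,c=c); print("dot?",p,w2b(p))
a=np.load("wr1.npz"); c=(float(a["f"]),float(a["cx"]),float(a["cy"]),a["R"],a["t"])
rp=(175+322/4-.4,120+398/4-.4)
p=unproj("",*rp,z=53,c=c); print("ring",p,w2b(p))
for x in blob(a["im"],(230,275,180,245),200):
    p=unproj("",x[1],x[2],z=53,c=c); print(x,"dot?",p,w2b(p))
print(c[0],-c[3].T@c[4],c[3])
print(b2w([-112,87]),b2w([-160,78]))
E
```

```text
[array([  8.  , 183.12, 216.87, 114.  ]), array([ 13.  , 182.3 , 224.55, 116.  ]), array([ 14.  , 190.27, 246.49, 182.  ])]
ring [561.10911942  60.22661235  52.        ] [-64.71990661  -0.50177686]
dot? [591.42907769 114.39938924  52.        ] [-28.11139928  49.6361012 ]
dot? [592.88298268  95.78107091  52.        ] [-28.90477033  30.97796143]
dot? [572.07861647  43.27660747  52.        ] [-55.86617789 -18.64685934]
ring [562.77034177  59.57128013  53.        ] [-63.14944548  -1.35193674]
(35, np.float64(262.35087064676617), np.float64(202.59092039800996), np.float64(241.0)) dot? [573.4453766   41.34079562  53.        ] [-54.74187906 -20.73284901]
314.0083215255168 [393.78440881  86.82666691 374.78602196] [[-8.48966993e-02  9.96389507e-01  7.07110374e-04]
 [ 9.58892108e-01  8.15088604e-02  2.71812861e-01]
 [ 2.70773847e-01  2.37540573e-02 -9.62349868e-01]]
[503.65927273 141.4145628 ] [457.08815186 126.71317846]
```

Request:
{"name": "drive_tool", "arguments": {"offset": [[-0.14, 0.85, 0], [-0.14, 0.85, 0], [0, 0, -1], [0, 0, -1], [0, 0, -1], [0, 0, -1], [0, 0, -1], [0, 0, -1], [0, 0, -1], [0, 0, -1], [0, 0, -1], [0, 0, -0.5]], "dr": [[0, 0, 0.5], [0, 0, 0], [0, 0, 0], [0, 0, 0], [0, 0, 0], [0, 0, 0], [0, 0, 0], [0, 0, 0], [0, 0, 0], [0, 0, 0], [0, 0, 0], [0, 0, 0]]}}

```text
time: 6.7
eef_pos: [455.6, 125.5, 47.2]
tool_rot: [-3.139, 0.0, 1.687]
wrist_force: [-0.5, -0.8, 0.4]
opening: 0.2
```

Request:
{"name": "drive_tool", "arguments": {"offset": [[0, 0, -0.5], [0, 0, -0.5], [0, 0, -0.4], [0, 0, -0.2], [0, 0, 0], [0, 0, 0]], "dr": [[0, 0, 0], [0, 0, 0], [0, 0, 0], [0, 0, 0], [0, 0, 0], [0, 0, 0]]}}

```text
time: 7.2
eef_pos: [457.1, 126.2, 17.6]
tool_rot: [3.141, -0.0, 1.688]
wrist_force: [0.0, 0.5, -0.1]
opening: 0.1
```

```bash
python3 w.py wrist wr2 wheel_left:13
python3 w.py top tp2 ; python3 - <<'E'
from bal import *
print(w2b(bot.observe()["eef_pos"]))
a=np.load("tp2.npz"); save("tp2c",a["im"][150:280,170:290],5)
E
```

```text
7.2 [457.06 126.21  17.56] [ 3.1413 -0.      1.688 ] [ 0.01  0.46 -0.11] 0.1
wheel_left 0.87 [330.5 266.9] [503.5 137.5  13. ] depth [465.  131.   59.9]
7.3 [457.35 126.3   17.91] [ 3.1405e+00 -2.0000e-04  1.6880e+00] [ 0.04 -0.15  0.56] -0.3
[-159.81605229   77.55501163]
```

View pics/wr2.png

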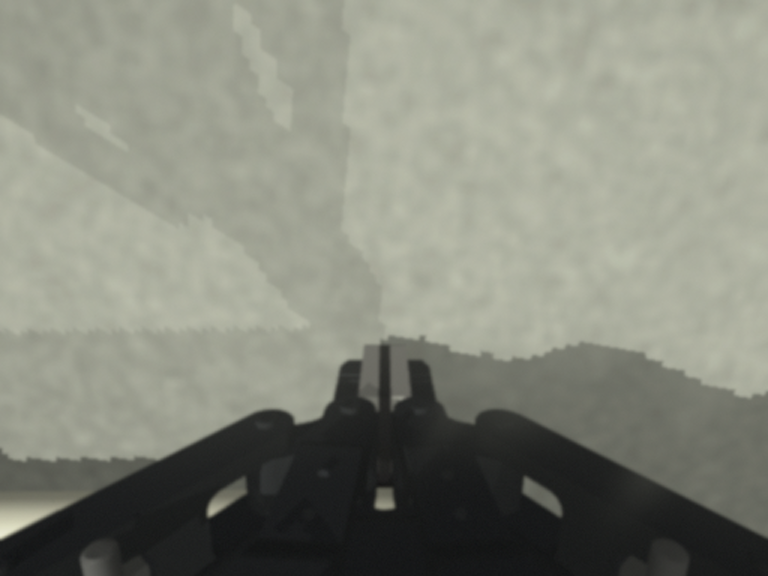

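View pics/tp2c.png

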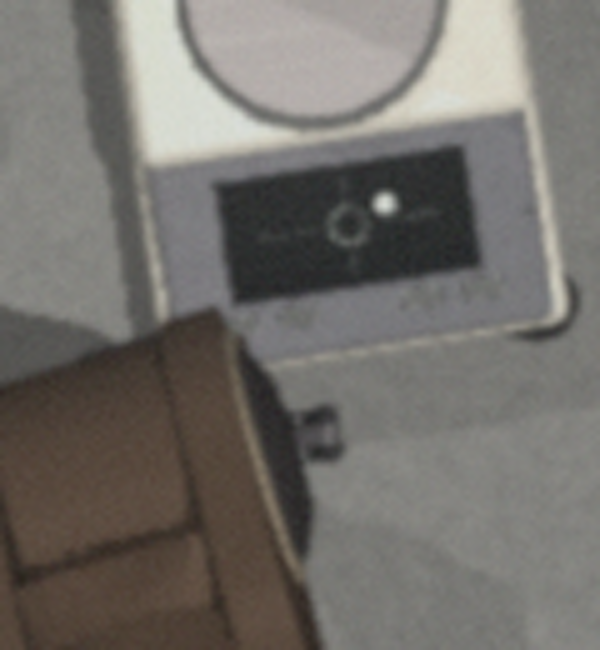

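Request:
{"name": "drive_tool", "arguments": {"offset": [[0, 0, -0.18], [0.21, 0.07, 0], [0.21, 0.07, 0], [0.2, 0.06, 0], [0, 0, 0], [0, 0, 0]], "dr": [[0, 0, 0], [0, 0, 0], [0, 0, 0], [0, 0, 0], [0, 0, 0], [0, 0, 0]]}}

```text
time: 7.85
eef_pos: [469.6, 130.2, 13.7]
tool_rot: [-3.142, 0.0, 1.688]
wrist_force: [0.3, -0.4, -0.0]
opening: 0.0
```

Request:
{"name": "drive_tool", "arguments": {"offset": [[0.05, 0.006, 0], [0.05, 0.006, 0], [0, 0, 0]], "dr": [[0, 0, 0], [0, 0, 0], [0, 0, 0]]}}

```text
time: 8.1
eef_pos: [471.3, 130.4, 13.7]
tool_rot: [3.142, 0.0, 1.688]
wrist_force: [0.2, -0.4, 0.0]
opening: 0.3
```

Request:
{"name": "drive_tool", "arguments": {"offset": [[0.05, 0.006, 0], [0, 0, 0]], "dr": [[0, 0, 0], [0, 0, 0]]}}

```text
time: 8.27
eef_pos: [472.4, 130.5, 13.7]
tool_rot: [3.141, -0.0, 1.688]
wrist_force: [0.1, -0.6, -0.1]
opening: -0.0
```

Request:
{"name": "drive_tool", "arguments": {"offset": [[0.025, 0.003, 0], [0, 0, 0]], "dr": [[0, 0, 0], [0, 0, 0]]}}

```text
time: 8.43
eef_pos: [472.6, 130.5, 13.7]
tool_rot: [-3.141, 0.0, 1.688]
wrist_force: [0.0, 0.0, 0.7]
opening: -0.3
```

Request:
{"name": "drive_tool", "arguments": {"offset": [[0.025, 0.003, 0], [0, 0, 0]], "dr": [[0, 0, 0], [0, 0, 0]]}}

```text
time: 8.6
eef_pos: [472.7, 130.5, 13.6]
tool_rot: [-3.141, -0.0, 1.688]
wrist_force: [-2.4, -0.4, 1.8]
opening: -0.0
```

Request:
{"name": "drive_tool", "arguments": {"offset": [[0.025, 0.003, 0], [0, 0, 0]], "dr": [[0, 0, 0], [0, 0, 0]]}}

```text
time: 8.77
eef_pos: [472.8, 130.6, 13.5]
tool_rot: [-3.14, 0.0, 1.688]
wrist_force: [-4.8, -0.7, 3.4]
opening: -0.3
```

Request:
{"name": "drive_tool", "arguments": {"offset": [[0.025, 0.003, 0], [0, 0, 0]], "dr": [[0, 0, 0], [0, 0, 0]]}}

```text
time: 8.93
eef_pos: [472.9, 130.6, 13.5]
tool_rot: [-3.139, -0.0, 1.688]
wrist_force: [-7.0, 0.1, 5.1]
opening: 0.1
```

Request:
{"name": "drive_tool", "arguments": {"offset": [[0, 0, 0.025], [-0.006, 0.05, 0], [0, 0, 0]], "dr": [[0, 0, 0], [0, 0, 0], [0, 0, 0]]}}

```text
time: 9.18
eef_pos: [472.8, 131.0, 13.6]
tool_rot: [-3.139, 0.002, 1.688]
wrist_force: [-4.9, -3.1, 1.6]
opening: 0.3
```

Request:
{"name": "drive_tool", "arguments": {"offset": [[-0.006, 0.05, 0], [0, 0, 0]], "dr": [[0, 0, 0], [0, 0, 0]]}}

```text
time: 9.35
eef_pos: [472.7, 131.8, 13.6]
tool_rot: [-3.139, 0.002, 1.688]
wrist_force: [-4.0, -3.9, 1.2]
opening: -0.2
```

Request:
{"name": "drive_tool", "arguments": {"offset": [[0.015, 0.05, 0], [-0.006, 0.05, 0]], "dr": [[0, 0, 0], [0, 0, 0]]}}

```text
time: 9.52
eef_pos: [472.5, 133.5, 13.6]
tool_rot: [-3.138, 0.002, 1.687]
wrist_force: [-6.3, -4.0, 2.8]
opening: -0.1
```

Request:
{"name": "drive_tool", "arguments": {"offset": [[-0.006, 0.05, 0], [-0.006, 0.05, 0]], "dr": [[0, 0, 0], [0, 0, 0]]}}

```text
time: 9.68
eef_pos: [472.2, 135.5, 13.5]
tool_rot: [-3.138, 0.002, 1.687]
wrist_force: [-6.8, -4.4, 3.9]
opening: -0.3
```

```bash
cat > dot.py <<'E'
from bal import *
c=cam("top"); im,d=bot.grab_frame("top")
for x in blob(im,(180,212,216,262),125):
    p=unproj("top",x[1],x[2],z=52,c=c); print(x[0],round(x[3]),"dot-ring in balance",np.round(w2b(p)-[-64.2,-0.8],1))
s=bot.observe(); F=s["wrist_force"]; print(round(s["time"],2),"tcp_b",np.round(w2b(s["eef_pos"]),1),round(s["eef_pos"][2],1),"F_b",np.round(Rb.T@F[:2],1),round(F[2],1))
E
python3 dot.py
```

```text
25 164 dot-ring in balance [40.7 38. ]
12 200 dot-ring in balance [  6.9 -15.1]
1 127 dot-ring in balance [-35.3 -19.9]
9.73 tcp_b [-144.    85.1] 13.5 F_b [-7.6 -3.3] 3.7
```

Request:
{"name": "drive_tool", "arguments": {"offset": [[-0.006, 0.05, 0.02], [-0.006, 0.05, 0]], "dr": [[0, 0, 0], [0, 0, 0]]}}

```text
time: 9.9
eef_pos: [471.9, 137.5, 13.6]
tool_rot: [-3.138, 0.002, 1.687]
wrist_force: [-6.4, -4.7, 1.2]
opening: 0.1
```

Request:
{"name": "drive_tool", "arguments": {"offset": [[-0.006, 0.05, 0], [-0.006, 0.05, 0]], "dr": [[0, 0, 0], [0, 0, 0]]}}

```text
time: 10.07
eef_pos: [471.6, 139.5, 13.6]
tool_rot: [-3.138, 0.002, 1.687]
wrist_force: [-5.9, -3.6, 0.4]
opening: 0.1
```

Request:
{"name": "drive_tool", "arguments": {"offset": [[-0.001, 0.05, 0], [-0.001, 0.05, 0]], "dr": [[0, 0, 0], [0, 0, 0]]}}

```text
time: 10.23
eef_pos: [471.4, 141.5, 13.6]
tool_rot: [-3.137, 0.002, 1.687]
wrist_force: [-5.5, -4.1, 1.0]
opening: -0.2
```

Request:
{"name": "drive_tool", "arguments": {"offset": [[-0.001, 0.05, 0], [-0.001, 0.05, 0]], "dr": [[0, 0, 0], [0, 0, 0]]}}

```text
time: 10.4
eef_pos: [471.3, 143.5, 13.6]
tool_rot: [-3.137, 0.002, 1.687]
wrist_force: [-5.8, -4.2, 1.3]
opening: -0.4
```

```bash
python3 dot.py
```

```text
25 164 dot-ring in balance [40.4 36.5]
1 126 dot-ring in balance [35.4 11.1]
1 126 dot-ring in balance [34.2 35.7]
1 128 dot-ring in balance [35.9 30.6]
13 200 dot-ring in balance [ 4.5 -9.6]
1 127 dot-ring in balance [-35.3 -19.9]
10.45 tcp_b [-143.9   93.2] 13.6 F_b [-6.7 -3.2] 1.3
```

Request:
{"name": "drive_tool", "arguments": {"offset": [[-0.2, -0.024, 0], [-0.05, -0.006, 0], [0.042, -0.348, 0], [0.042, -0.348, 0], [0.13, 0.016, 0], [0.05, 0.006, 0], [0, 0, 0]], "dr": [[0, 0, 0], [0, 0, 0], [0, 0, 0], [0, 0, 0], [0, 0, 0], [0, 0, 0], [0, 0, 0]]}}

```text
time: 11.03
eef_pos: [472.6, 129.7, 14.4]
tool_rot: [-3.139, 0.001, 1.687]
wrist_force: [-5.3, -3.3, 3.6]
opening: -0.4
```

Request:
{"name": "drive_tool", "arguments": {"offset": [[0.03, 0.003, 0.01], [0, 0, 0]], "dr": [[0, 0, 0], [0, 0, 0]]}}

```text
time: 11.2
eef_pos: [472.7, 129.7, 14.4]
tool_rot: [-3.138, 0.001, 1.687]
wrist_force: [-6.7, -2.5, 3.3]
opening: -0.2
```

```bash
python3 dot.py
```

```text
28 163 dot-ring in balance [40.3 35.8]
1 126 dot-ring in balance [35.4 11.1]
13 197 dot-ring in balance [ 4.4 -9.6]
11.25 tcp_b [-144.2   79.1] 14.3 F_b [-7.4 -1.6] 4.5
```

Request:
{"name": "drive_tool", "arguments": {"offset": [[-0.006, 0.05, 0.02], [-0.006, 0.05, 0]], "dr": [[0, 0, 0], [0, 0, 0]]}}

```text
time: 11.42
eef_pos: [472.3, 131.3, 14.5]
tool_rot: [-3.138, 0.002, 1.687]
wrist_force: [-4.6, -5.0, 1.7]
opening: 0.4
```

Request:
{"name": "drive_tool", "arguments": {"offset": [[-0.006, 0.05, 0], [-0.006, 0.05, 0]], "dr": [[0, 0, 0], [0, 0, 0]]}}

```text
time: 11.58
eef_pos: [472.0, 133.3, 14.5]
tool_rot: [-3.138, 0.002, 1.687]
wrist_force: [-6.1, -3.6, 2.2]
opening: -0.2
```

Request:
{"name": "drive_tool", "arguments": {"offset": [[-0.006, 0.05, 0], [-0.006, 0.05, 0]], "dr": [[0, 0, 0], [0, 0, 0]]}}

```text
time: 11.75
eef_pos: [471.7, 135.3, 14.4]
tool_rot: [-3.137, 0.002, 1.687]
wrist_force: [-5.4, -3.6, 1.6]
opening: 0.1
```

Request:
{"name": "drive_tool", "arguments": {"offset": [[-0.001, 0.05, 0], [-0.001, 0.05, 0]], "dr": [[0, 0, 0], [0, 0, 0]]}}

```text
time: 11.92
eef_pos: [471.4, 137.3, 14.4]
tool_rot: [-3.137, 0.002, 1.687]
wrist_force: [-6.7, -5.2, 2.8]
opening: 0.2
```

Request:
{"name": "drive_tool", "arguments": {"offset": [[-0.003, 0.05, 0], [-0.003, 0.05, 0]], "dr": [[0, 0, 0], [0, 0, 0]]}}

```text
time: 12.08
eef_pos: [471.1, 139.2, 14.4]
tool_rot: [-3.137, 0.002, 1.687]
wrist_force: [-7.3, -4.0, 3.1]
opening: -0.1
```

Request:
{"name": "drive_tool", "arguments": {"offset": [[-0.003, 0.05, 0], [-0.003, 0.05, 0]], "dr": [[0, 0, 0], [0, 0, 0]]}}

```text
time: 12.25
eef_pos: [470.7, 141.2, 14.4]
tool_rot: [-3.136, 0.002, 1.687]
wrist_force: [-8.1, -4.0, 4.0]
opening: 0.0
```

```bash
python3 dot.py; python3 w.py top tp3;python3 - <<'E'
from bal import *
a=np.load("tp3.npz"); save("tp3c",a["im"][170:230,200:280],8)
E
```

```text
25 165 dot-ring in balance [40.3 38.4]
1 126 dot-ring in balance [38.9 17.9]
1 126 dot-ring in balance [36.  47.7]
1 128 dot-ring in balance [36.9 37.8]
12 203 dot-ring in balance [ 1.6 -2. ]
1 126 dot-ring in balance [-35.3 -19.9]
1 126 dot-ring in balance [-43.1 -23.6]
12.3 tcp_b [-144.7   91. ] 14.4 F_b [-8.3 -3. ] 3.9
12.3 [470.76 141.42  14.35] [-3.1362e+00  1.8000e-03  1.6872e+00] [-7.88 -4.03  3.93] 0.2
```

View pics/tp3c.png

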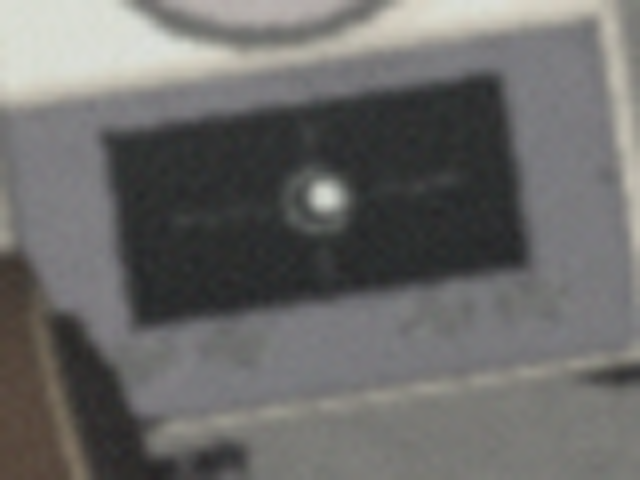

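Request:
{"name": "drive_tool", "arguments": {"offset": [[-0.02, 0.058, 0.01], [-0.007, 0.058, 0], [-0.007, 0.058, 0], [0, 0, 0]], "dr": [[0, 0, 0], [0, 0, 0], [0, 0, 0], [0, 0, 0]]}}

```text
time: 12.68
eef_pos: [470.6, 145.2, 14.5]
tool_rot: [-3.137, 0.001, 1.687]
wrist_force: [-5.8, -2.5, -0.1]
opening: -0.3
```

```bash
python3 dot.py|grep -v ' 12[0-9] '; python3 w.py top tp4;python3 - <<'E'
from bal import *
a=np.load("tp4.npz"); save("tp4c",a["im"][170:230,200:280],8)
E
```

```text
23 164 dot-ring in balance [40.6 37.3]
14 199 dot-ring in balance [0.7 1. ]
12.73 tcp_b [-144.4   94.8] 14.5 F_b [-6.5 -1.3] -0.0
12.73 [470.54 145.22  14.47] [-3.1371e+00  1.2000e-03  1.6874e+00] [-6.31 -2.1  -0.04] 0.0
```

View pics/tp4c.png

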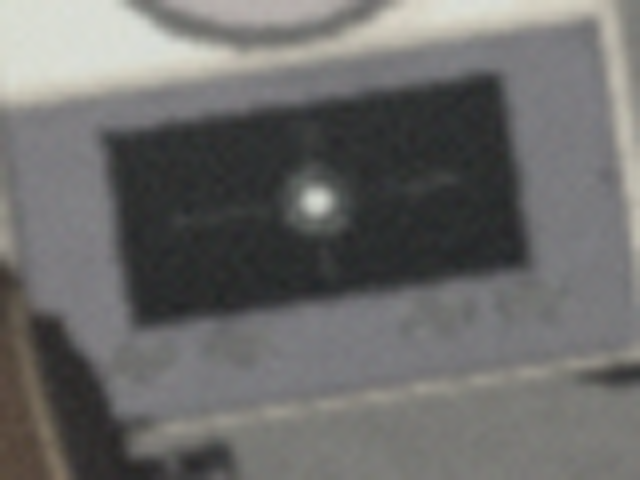

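Dot centred in ring. I'm letting go by backing straight out, then rising.

Request:
{"name": "drive_tool", "arguments": {"offset": [[-0.25, -0.03, 0], [-0.5, -0.06, 0], [-0.3, -0.04, 0.2], [0, 0, 1], [0, 0, 1], [0, 0, 1], [0, 0, 1], [0, 0, 1], [0, 0, 1], [0, 0, 1], [0, 0, 1], [0, 0, 1]], "dr": [[0, 0, 0], [0, 0, 0], [0, 0, 0], [0, 0, 0], [0, 0, 0], [0, 0, 0], [0, 0, 0], [0, 0, 0], [0, 0, 0], [0, 0, 0], [0, 0, 0], [0, 0, 0]]}}

```text
time: 13.78
eef_pos: [451.1, 143.6, 201.1]
tool_rot: [3.14, -0.0, 1.688]
wrist_force: [1.2, -1.0, 0.5]
opening: -0.4
```

Request:
{"name": "drive_tool", "arguments": {"offset": [[0, 0, 1], [0, 0, 0.7], [0, 0, 0], [0, 0, 0]], "dr": [[0, 0, 0], [0, 0, 0], [0, 0, 0], [0, 0, 0]]}}

```text
time: 14.12
eef_pos: [451.8, 143.7, 234.2]
tool_rot: [3.139, -0.001, 1.688]
wrist_force: [-0.5, -1.0, -0.8]
opening: -0.4
```

```bash
python3 w.py wrist wr3;python3 - <<'E'
from bal import *
a=np.load("wr3.npz"); save("wr3c",a["im"][175:305,120:320],4)
E
```

```text
14.12 [451.76 143.74 234.24] [ 3.1391e+00 -5.0000e-04  1.6880e+00] [-0.46 -1.04 -0.76] -0.4
```

View pics/wr3c.png

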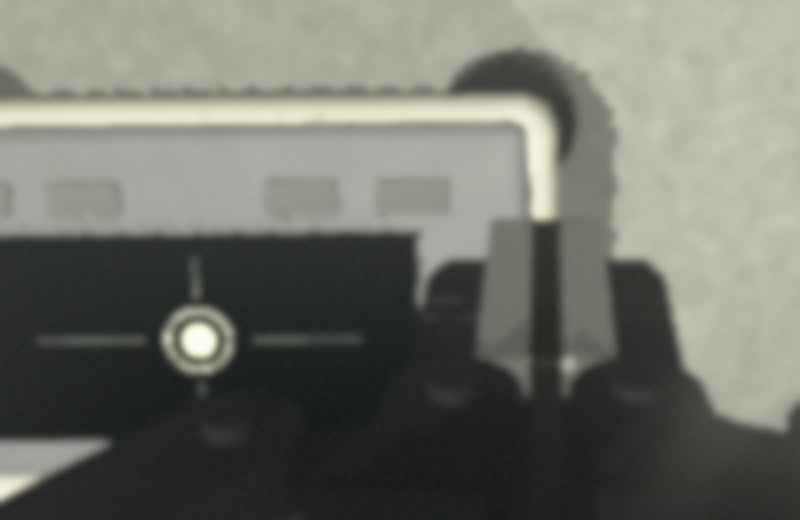

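The dot sits at (198,340), concentric with the ring, and the wheel is free. Next I look at the case.

Request:
{"name": "drive_tool", "arguments": {"offset": [[0.26, -0.97, 0], [0.26, -0.97, 0], [0.26, -0.97, 0], [0.26, -0.97, 0], [0.26, -0.97, 0], [0.26, -0.97, 0], [0.26, -0.97, 0], [0.26, -0.97, 0], [0.26, -0.97, 0], [0.26, -0.97, 0], [0.26, -0.97, 0], [0.26, -0.97, 0]], "dr": [[0, 0, 0], [0, 0, 0], [0, 0, 0], [0, 0, 0], [0, 0, 0], [0, 0, 0], [0, 0, 0], [0, 0, 0], [0, 0, 0], [0, 0, 0], [0, 0, 0], [0, 0, 0]]}}

```text
time: 15.17
eef_pos: [513.4, -90.0, 231.9]
tool_rot: [-3.139, -0.001, 1.688]
wrist_force: [0.6, 0.2, 0.5]
opening: -0.5
```

Request:
{"name": "drive_tool", "arguments": {"offset": [[0.26, -0.97, 0], [0.26, -0.97, 0], [0.26, -0.97, 0], [0.26, -0.97, 0], [0.26, -0.97, 0], [0.26, -0.97, 0], [0.26, -0.97, 0], [0.26, -0.97, 0], [0, 0, 0], [0, 0, 0], [0, 0, 0]], "dr": [[0, 0, 0], [0, 0, 0], [0, 0, 0], [0, 0, 0], [0, 0, 0], [0, 0, 0], [0, 0, 0], [0, 0, 0], [0, 0, 0], [0, 0, 0], [0, 0, 0]], "gripper": 0.6}}

```text
time: 16.08
eef_pos: [555.0, -243.8, 232.3]
tool_rot: [-3.14, -0.001, 1.688]
wrist_force: [-0.2, 0.2, 0.1]
opening: 51.2
```

```bash
python3 w.py wrist wr4 weight_200_mid:34 weight_100_mid:31.5 weight_50_mid:29 case:0
```

```text
16.08 [ 554.98 -243.84  232.31] [-3.1400e+00 -1.3000e-03  1.6879e+00] [-0.16  0.23  0.15] 51.2
weight_200_mid 0.72 [192.2 247.5] [ 582.2 -249.7   34. ] depth [ 575.2 -249.9   58.2]
weight_200_mid 0.67 [247.2 181.2] [ 657.2 -319.    34. ] depth [ 548.  -276.2  247.8]
weight_100_mid 0.7 [158.3 258.1] [ 543.6 -242.5   31.5] depth [ 539.5 -243.2   55.8]
weight_100_mid 0.68 [161.7 255.8] [ 547.6 -244.5   31.5] depth [ 543.2 -245.1   55.8]
weight_50_mid 0.66 [128.  266.2] [ 510.8 -237.7   29. ] depth [ 509.2 -238.7   51.1]
case 0.83 [158.5 256.4] [ 549.4 -243.6    0. ] depth [ 539.8 -244.9   56.3]
```

View pics/wr4.png

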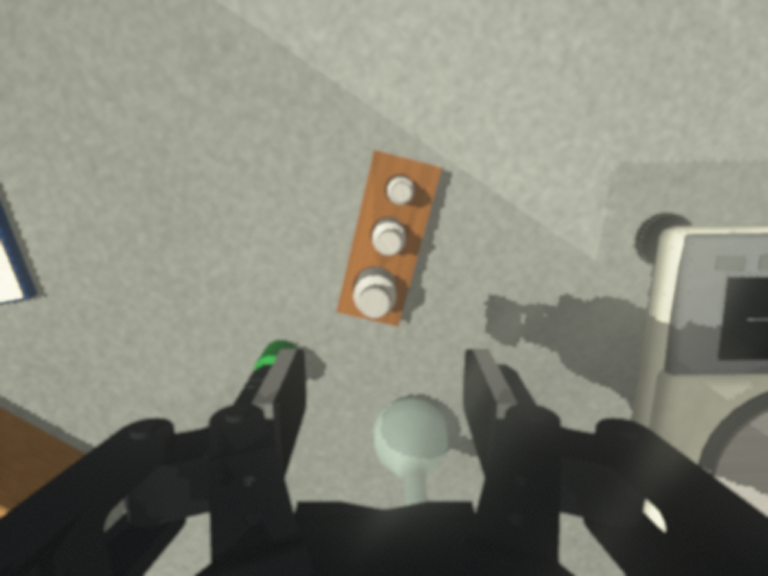

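The view shows three steel weights: 50 g at (400,190), 100 g at (388,238) and 200 g at (376,295). The green look-alike is at (275,360) and the flask at (412,435). Here I pin down the 200 g knob.

```bash
python3 - <<'E'
from bal import *
import fit
E
sed -n '/^def cloud/,/return W/p' fit.py > cl.py
python3 - <<'E'
from bal import *
exec(open("cl.py").read())
a=np.load("wr4.npz"); c=(float(a["f"]),float(a["cx"]),float(a["cy"]),a["R"],a["t"]); W=cloud(a["d"],c)
for nm,x,y,zt in (("200",582,-248,60),("100",545,-244,55),("50",511,-238,50)):
    m=(abs(W[...,2]-zt)<5)&(np.hypot(W[...,0]-x,W[...,1]-y)<18)
    v,u=np.where(m); P=W[m]
    (uc,vc),r=cv2.minEnclosingCircle(np.stack([u,v],1).astype(np.float32))
    print(nm,m.sum(),"medz",np.median(P[:,2]),"centroid",P.mean(0).round(1),"circ",round(uc,1),round(vc,1),round(r,1),unproj("",vc,uc,z=zt,c=c).round(1), "mean px", unproj("",v.mean(),u.mean(),z=zt,c=c).round(1))
# case rectangle
m=(W[...,2]>14)&(W[...,2]<70)&(np.hypot(W[...,0]-548,W[...,1]+243)<85)
m2=(abs(W[...,2]-20)<5)&m
print(cv2.minAreaRect(W[m2][:,:2].astype(np.float32)))
save("wr4c",a["im"][95:225,215:305],6)
E
```

```text
top ((624.6422119140625, 69.85633850097656), (252.12387084960938, 200.3813018798828), 7.320033550262451)
 pan z 72.49578852787201
  ((231.6394805908203, 147.94277954101562), (48.12567138671875, 48.74800491333008), 40.56589889526367) [672.95988407  75.71326459  73.        ]
scene ((626.0615844726562, 67.24272918701172), (251.20556640625, 200.6630096435547), 6.531708240509033)
 pan z 75.12250135468857
200 358 medz 60.93504847134585 centroid [ 584.2 -246.6   60.7] circ 249.5 201.5 10.8 [ 584.4 -246.8   60. ] mean px [ 584.4 -246.6   60. ]
100 222 medz 55.97865160883331 centroid [ 543.  -241.3   55.8] circ 259.4 162.0 8.4 [ 543.2 -241.4   55. ] mean px [ 543.1 -241.3   55. ]
50 157 medz 51.04668431342472 centroid [ 509.5 -237.1   50.9] circ 267.5 128.5 7.1 [ 509.6 -237.3   50. ] mean px [ 509.6 -237.1   50. ]
((549.5259399414062, -241.95849609375), (50.11094665527344, 125.29170989990234), 82.75863647460938)Traceback (most recent call last):
  File "<stdin>", line 2, in <module>
  File "fit.py", line 16, in <module>
    (e)=cv2.fitEllipse(cv2.findContours(q.astype(np.uint8),0,1)[0][0]); print(" ",e,unproj(n,e[0][1],e[0][0],z=73,c=c))
cv2.error: OpenCV(4.12.0) /io/opencv/modules/imgproc/src/shapedescr.cpp:361: error: (-201:Incorrect size of input array) There should be at least 5 points to fit the ellipse in function 'fitEllipseNoDirect'
```

View pics/wr4c.png

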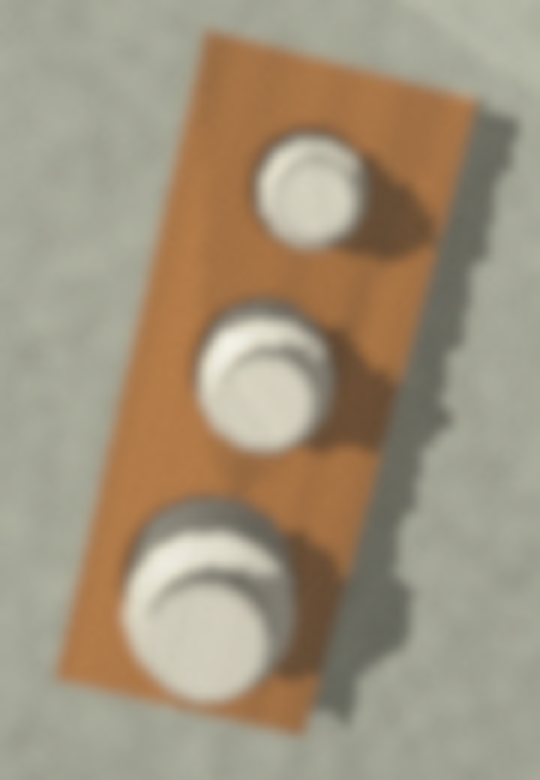

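Request:
{"name": "drive_tool", "arguments": {"offset": [[0.74, -0.07, 0], [0.73, -0.07, 0], [0, 0, -1], [0, 0, -1], [0, 0, -1], [0, 0, -1], [0, 0, -1], [0, 0, -1], [0, 0, -0.5], [0, 0, 0]], "dr": [[0, 0, 0], [0, 0, 0], [0, 0, 0], [0, 0, 0], [0, 0, 0], [0, 0, 0], [0, 0, 0], [0, 0, 0], [0, 0, 0], [0, 0, 0]]}}

```text
time: 17.17
eef_pos: [583.6, -246.2, 100.9]
tool_rot: [-3.138, -0.002, 1.688]
wrist_force: [-1.0, 0.4, -0.2]
opening: 51.4
```

```bash
python3 w.py wrist wr5
```

```text
17.17 [ 583.59 -246.23  100.89] [-3.1379e+00 -2.1000e-03  1.6885e+00] [-0.97  0.39 -0.24] 51.4
```

View pics/wr5.png

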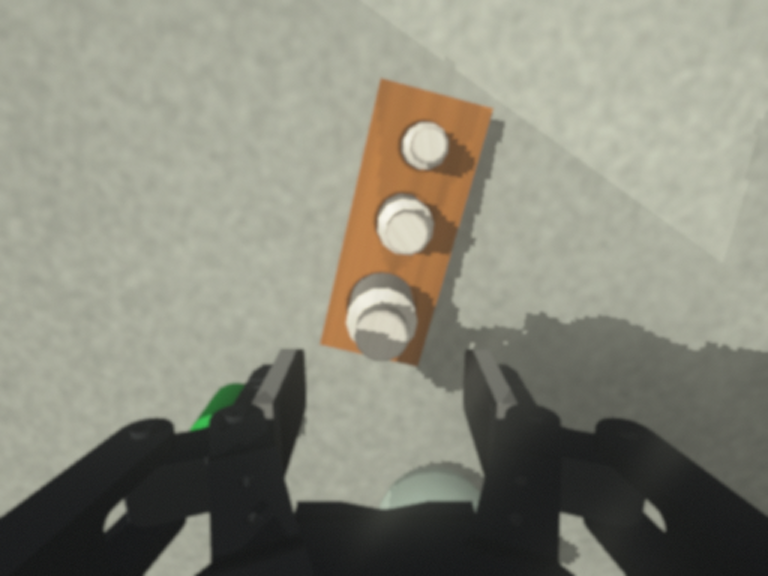

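Request:
{"name": "drive_tool", "arguments": {"offset": [[0.04, -0.02, -0.8], [0, 0, -0.8], [0, 0, -0.8], [0, 0, -0.6], [0, 0, -0.4], [0, 0, 0], [0, 0, 0], [0, 0, 0]], "dr": [[0, 0, 0], [0, 0, 0], [0, 0, 0], [0, 0, 0], [0, 0, 0], [0, 0, 0], [0, 0, 0], [0, 0, 0]]}}

```text
time: 17.88
eef_pos: [586.4, -247.8, 36.5]
tool_rot: [3.14, 0.001, 1.688]
wrist_force: [-0.2, 0.3, 1.5]
opening: 51.5
```

Request:
{"name": "drive_tool", "arguments": {"offset": [[0, 0, -0.05], [0, 0, 0], [0, 0, 0], [0, 0, 0], [0, 0, 0], [0, 0, 0], [0, 0, 0], [0, 0, 0]], "dr": [[0, 0, 0], [0, 0, 0], [0, 0, 0], [0, 0, 0], [0, 0, 0], [0, 0, 0], [0, 0, 0], [0, 0, 0]], "gripper": 0.1, "grip_force": 30}}

```text
time: 18.55
eef_pos: [586.3, -247.8, 35.4]
tool_rot: [3.14, 0.001, 1.688]
wrist_force: [-0.5, 1.0, 5.3]
opening: 29.4
```

Request:
{"name": "drive_tool", "arguments": {"offset": [[0, 0, 0.1], [0, 0, 0.2], [0, 0, 0.3], [0, 0, 0.4], [0, 0, 0], [0, 0, 0]], "dr": [[0, 0, 0], [0, 0, 0], [0, 0, 0], [0, 0, 0], [0, 0, 0], [0, 0, 0]]}}

```text
time: 19.05
eef_pos: [586.2, -247.8, 55.2]
tool_rot: [3.14, 0.001, 1.688]
wrist_force: [0.2, 0.0, -1.7]
opening: 29.2
```

Request:
{"name": "drive_tool", "arguments": {"offset": [[0, 0, 0.5], [0, 0, 1], [0, 0, 1], [0, 0, 1], [0, 0, 1], [0, 0, 1], [0, 0, 0.7], [0, 0, 0.3], [0, 0, 0], [0, 0, 0]], "dr": [[0, 0, 0], [0, 0, 0], [0, 0, 0], [0, 0, 0], [0, 0, 0], [0, 0, 0], [0, 0, 0], [0, 0, 0], [0, 0, 0], [0, 0, 0]]}}

```text
time: 19.88
eef_pos: [585.7, -247.6, 184.1]
tool_rot: [-3.141, -0.0, 1.688]
wrist_force: [-0.7, -0.4, -2.2]
opening: 29.3
```

```bash
python3 w.py wrist wr6; python3 w.py scene sc6; python3 - <<'E'
from h import *
a=np.load("sc6.npz"); save("sc6c",a["im"][140:340,90:350],3)
E
```

```text
19.88 [ 585.67 -247.57  184.08] [-3.1414e+00 -1.0000e-04  1.6880e+00] [-0.66 -0.38 -2.17] 29.3
19.93 [ 585.37 -247.44  183.36] [-3.1403e+00 -7.0000e-04  1.6880e+00] [ 0.32  0.93 -1.34] 29.5
```

View pics/wr6.png

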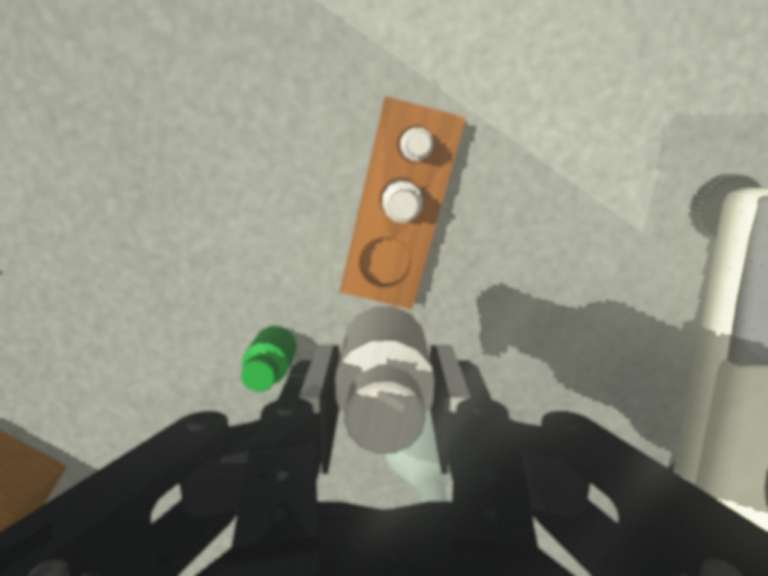

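View pics/sc6c.png

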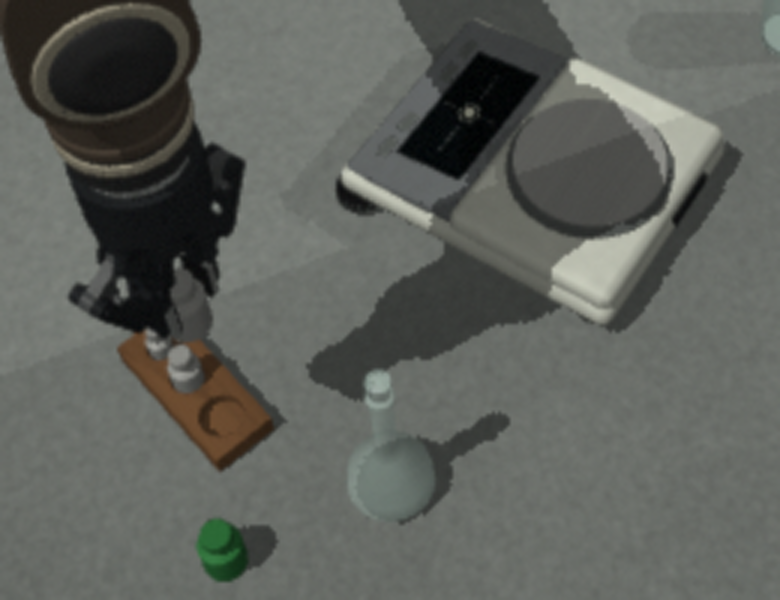

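Only the 200 g weight was lifted. It is upright in the jaws, its well is empty, and the neighbours and the green one are untouched. I carry it over the pan.

Request:
{"name": "drive_tool", "arguments": {"offset": [[0.12, 0.45, 0], [0.25, 0.9, 0], [0.25, 0.9, 0], [0.25, 0.9, 0], [0.25, 0.9, 0], [0.25, 0.9, 0], [0.25, 0.9, 0], [0.25, 0.9, 0], [0.25, 0.9, 0], [0.25, 0.9, 0], [0.25, 0.9, 0], [0.25, 0.9, 0]], "dr": [[0, 0, 0], [0, 0, 0], [0, 0, 0], [0, 0, 0], [0, 0, 0], [0, 0, 0], [0, 0, 0], [0, 0, 0], [0, 0, 0], [0, 0, 0], [0, 0, 0], [0, 0, 0]]}}

```text
time: 20.98
eef_pos: [642.9, -38.9, 183.4]
tool_rot: [-3.14, -0.001, 1.688]
wrist_force: [-0.6, -0.7, -1.8]
opening: 29.2
```

Request:
{"name": "drive_tool", "arguments": {"offset": [[0.25, 0.9, 0], [0.25, 0.9, 0], [0.25, 0.9, 0], [0.25, 0.9, 0], [0.25, 0.9, 0], [0.25, 0.8, 0], [0.12, 0.4, 0], [0, 0, 0], [0, 0, 0], [0, 0, 0]], "dr": [[0, 0, 0], [0, 0, 0], [0, 0, 0], [0, 0, 0], [0, 0, 0], [0, 0, 0], [0, 0, 0], [0, 0, 0], [0, 0, 0], [0, 0, 0]]}}

```text
time: 21.82
eef_pos: [675.3, 72.7, 184.2]
tool_rot: [-3.141, 0.0, 1.687]
wrist_force: [0.2, 0.0, -1.9]
opening: 29.2
```

```bash
python3 w.py wrist wr7 pan_mid:73; python3 w.py scene sc7; python3 - <<'E'
from bal import *
exec(open("cl.py").read())
a=np.load("wr7.npz"); c=(float(a["f"]),float(a["cx"]),float(a["cy"]),a["R"],a["t"])
X=bot.observe()["eef_pos"]
for k,p in (("pan est",(674,76,73)),("grip pt",(X[0],X[1],X[2]+11)),("TCP",X)): print(k,np.array(proj("",p,c=c))*1.5)
E
```

```text
21.82 [675.34  72.75 184.23] [-3.1411e+00  4.0000e-04  1.6875e+00] [ 0.22  0.05 -1.86] 29.2
pan_mid 0.81 [185.8 256.8] [671.5  73.   73. ] depth [671.2  72.9  74.1]
21.92 [675.39  72.41 184.47] [-3.1415e+00  2.0000e-04  1.6868e+00] [-0.03  0.61 -2.03] 29.2
pan est [283.78460138 390.17404213]
grip pt [397.9472077  382.81738573]
TCP [380.59821356 382.8914122 ]
```

View pics/wr7.png

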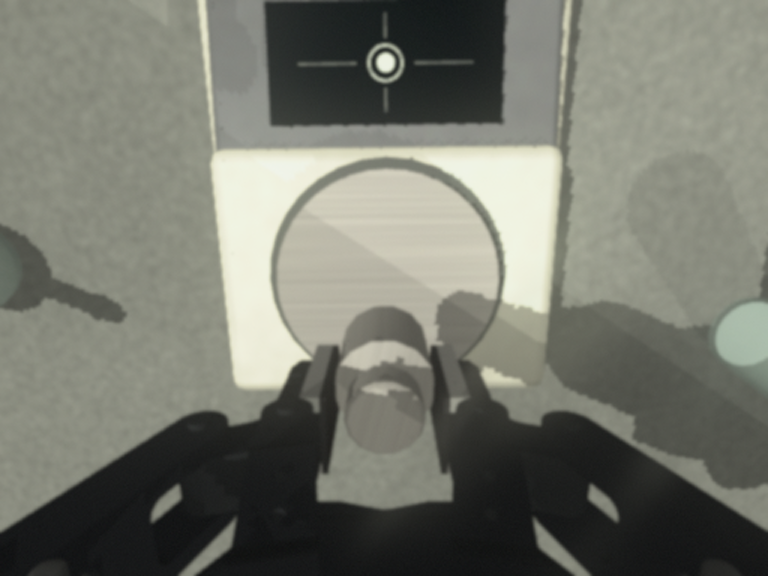

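View pics/sc7.png

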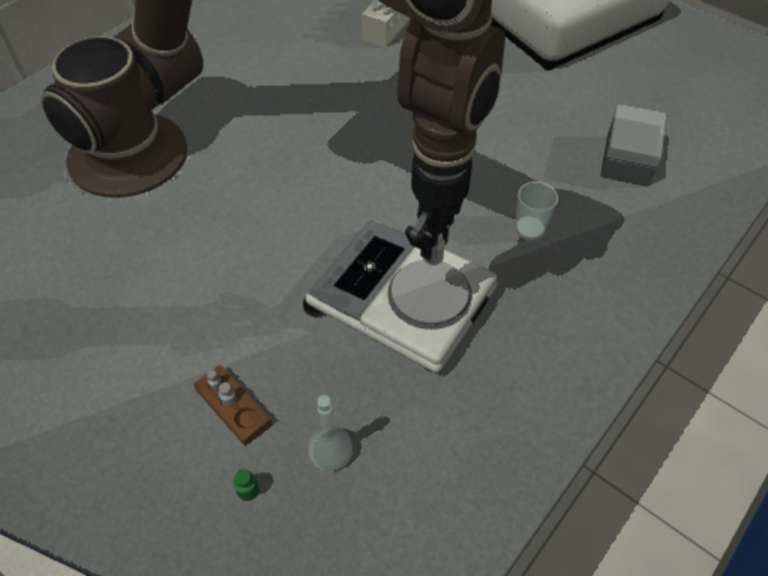

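Request:
{"name": "drive_tool", "arguments": {"offset": [[0, 0.11, -0.3], [0, 0, -0.8], [0, 0, -0.8], [0, 0, -0.8], [0, 0, -0.6], [0, 0, -0.3], [0, 0, -0.1], [0, 0, 0], [0, 0, 0]], "dr": [[0, 0, 0], [0, 0, 0], [0, 0, 0], [0, 0, 0], [0, 0, 0], [0, 0, 0], [0, 0, 0], [0, 0, 0], [0, 0, 0]]}}

```text
time: 22.72
eef_pos: [676.0, 75.6, 111.2]
tool_rot: [3.14, 0.0, 1.688]
wrist_force: [0.1, -0.1, -1.6]
opening: 29.3
```

Request:
{"name": "drive_tool", "arguments": {"offset": [[-0.05, -0.03, -0.15], [0, 0, -0.15], [0, 0, -0.1], [0, 0, 0], [0, 0, 0]], "dr": [[0, 0, 0], [0, 0, 0], [0, 0, 0], [0, 0, 0], [0, 0, 0]]}}

```text
time: 23.13
eef_pos: [674.5, 75.0, 102.2]
tool_rot: [-3.141, 0.0, 1.688]
wrist_force: [-0.0, 0.1, -1.5]
opening: 29.3
```

```bash
python3 w.py wrist wr8; python3 w.py scene sc8; python3 - <<'E'
from h import *
a=np.load("sc8.npz"); save("sc8c",a["im"][130:250,230:350],6)
E
```

```text
23.13 [674.46  75.   102.23] [-3.1413  0.      1.688 ] [-0.02  0.07 -1.52] 29.3
23.18 [674.57  75.01 102.42] [3.1416 0.     1.688 ] [-0.27  1.24 -2.18] 29.5
```

View pics/wr8.png

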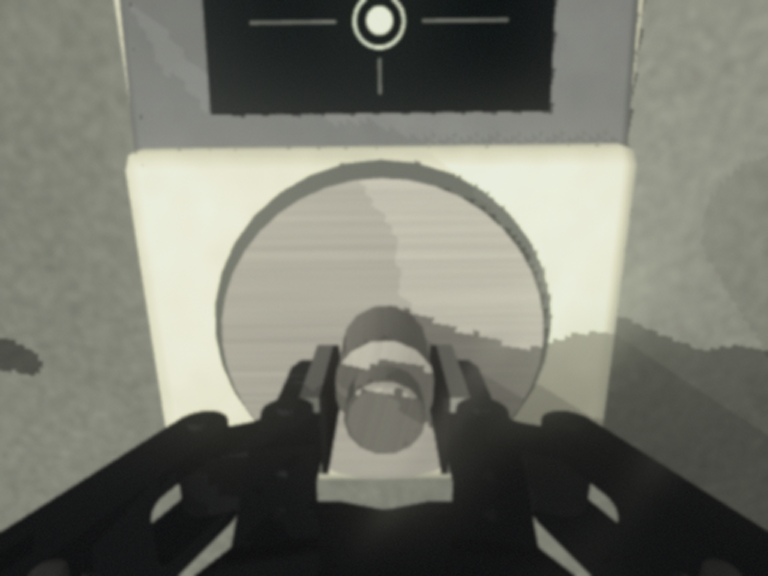

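View pics/sc8c.png

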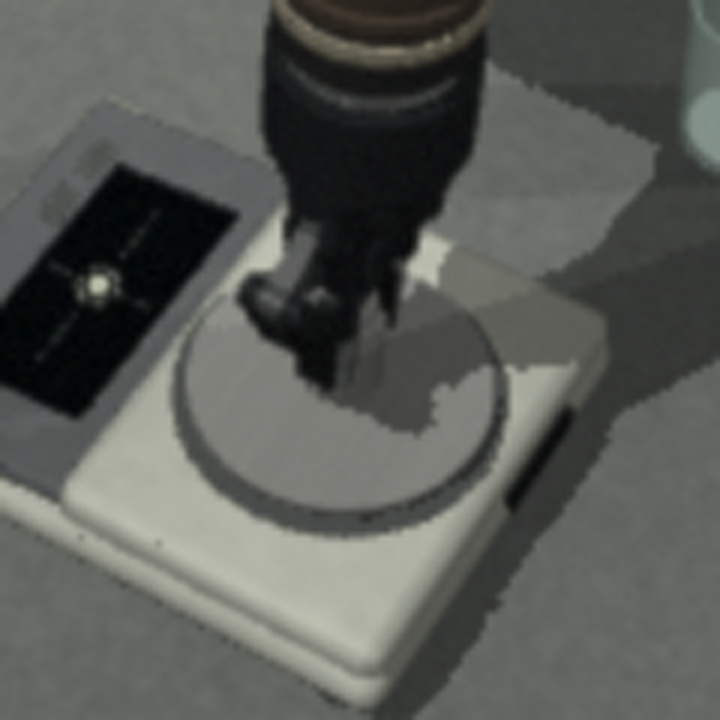

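Request:
{"name": "drive_tool", "arguments": {"offset": [[0, 0, -0.03], [0, 0, -0.03], [0, 0, 0]], "dr": [[0, 0, 0], [0, 0, 0], [0, 0, 0]]}}

```text
time: 23.48
eef_pos: [674.6, 75.0, 101.1]
tool_rot: [-3.142, 0.0, 1.688]
wrist_force: [0.5, -0.3, -2.1]
opening: 29.4
```

Request:
{"name": "drive_tool", "arguments": {"offset": [[0, 0, -0.025], [0, 0, 0]], "dr": [[0, 0, 0], [0, 0, 0]]}}

```text
time: 23.65
eef_pos: [674.5, 75.0, 100.6]
tool_rot: [-3.141, 0.0, 1.688]
wrist_force: [0.6, 0.5, -1.4]
opening: 29.4
```

Request:
{"name": "drive_tool", "arguments": {"offset": [[0, 0, -0.025], [0, 0, 0]], "dr": [[0, 0, 0], [0, 0, 0]]}}

```text
time: 23.82
eef_pos: [674.6, 75.0, 100.5]
tool_rot: [3.141, 0.0, 1.688]
wrist_force: [-1.3, 0.7, -0.0]
opening: 29.5
```

Request:
{"name": "drive_tool", "arguments": {"offset": [[0, 0, 0], [0, 0, 0], [0, 0, 0], [0, 0, 0], [0, 0, 0], [0, 0, 0]], "dr": [[0, 0, 0], [0, 0, 0], [0, 0, 0], [0, 0, 0], [0, 0, 0], [0, 0, 0]], "gripper": 0.6}}

```text
time: 24.32
eef_pos: [674.6, 75.0, 100.2]
tool_rot: [3.141, 0.0, 1.688]
wrist_force: [0.4, -0.1, -0.6]
opening: 51.2
```

```bash
python3 w.py wrist wr9
```

```text
24.32 [674.61  75.01 100.23] [3.1415 0.     1.688 ] [ 0.43 -0.13 -0.58] 51.2
```

View pics/wr9.png

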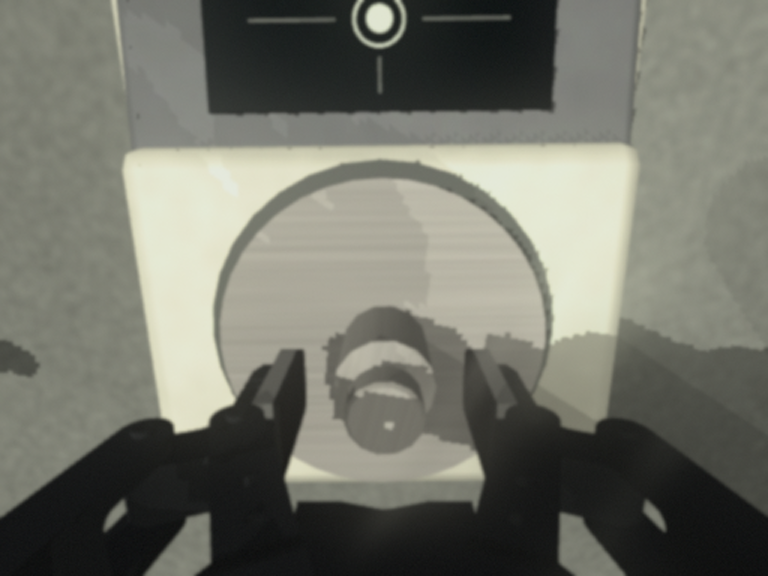

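The weight stands free at (385,400), with the jaws clear on both sides. Rising straight up.

Request:
{"name": "drive_tool", "arguments": {"offset": [[0, 0, 0.3], [0, 0, 0.8], [0, 0, 1], [0, 0, 1], [0, 0, 1], [0, 0, 1], [0, 0, 1], [-0.5, 0, 0.5], [-0.8, 0, 0], [-0.8, 0, 0], [-0.8, 0, 0], [-0.5, 0, 0]], "dr": [[0, 0, 0], [0, 0, 0], [0, 0, 0], [0, 0, 0], [0, 0, 0], [0, 0, 0], [0, 0, 0], [0, 0, 0], [0, 0, 0], [0, 0, 0], [0, 0, 0], [0, 0, 0]]}}

```text
time: 25.37
eef_pos: [604.6, 75.0, 232.5]
tool_rot: [-3.141, -0.0, 1.688]
wrist_force: [0.7, 0.6, 1.2]
opening: 51.2
```

Request:
{"name": "drive_tool", "arguments": {"offset": [[-0.8, 0, 0], [-0.5, 0, 0], [0, 0, 0], [0, 0, 0], [0, 0, 0]], "dr": [[0, 0, 0], [0, 0, 0], [0, 0, 0], [0, 0, 0], [0, 0, 0]]}}

```text
time: 25.78
eef_pos: [581.0, 75.0, 232.3]
tool_rot: [3.141, 0.0, 1.688]
wrist_force: [0.2, 0.5, -0.2]
opening: 51.4
```

```bash
python3 w.py wrist wr10; python3 w.py scene sc10; python3 w.py top tp10; python3 - <<'E'
from bal import *
exec(open("cl.py").read())
for n,c in (("tp10",cam("top")),("sc10",cam("scene"))):
    a=np.load(n+".npz"); W=cloud(a["d"],c)
    m=(abs(W[...,2]-125)<8)&(np.hypot(W[...,0]-674,W[...,1]-75)<40)
    if m.any(): print(n,m.sum(),W[m].mean(0).round(1),W[m][:,2].max())
    m=(abs(W[...,2]-73)<5)&(np.hypot(W[...,0]-674,W[...,1]-75)<75)
    print(" pan pts circle",cv2.minEnclosingCircle(W[m][:,:2].astype(np.float32)))
a=np.load("sc10.npz"); save("sc10c",a["im"][120:340,110:370],3)
a=np.load("tp10.npz"); save("tp10c",a["im"][105:235,180:290],4.5)
E
```

```text
25.78 [580.98  75.03 232.29] [3.141e+00 1.000e-04 1.688e+00] [ 0.16  0.55 -0.2 ] 51.4
25.83 [581.14  75.03 232.07] [3.1413 0.     1.6879] [-0.48  0.33  0.14] 51.2
25.88 [581.17  75.02 231.95] [3.1416 0.     1.6879] [0.57 0.54 0.31] 51.1
 pan pts circle ((730.796142578125, 68.6024169921875), 9.999999747378752e-05)
sc10 82 [674.7  74.3 125.7] 131.8188635917031
 pan pts circle ((673.5310668945312, 78.12006378173828), 69.38224029541016)
```

View pics/wr10.png

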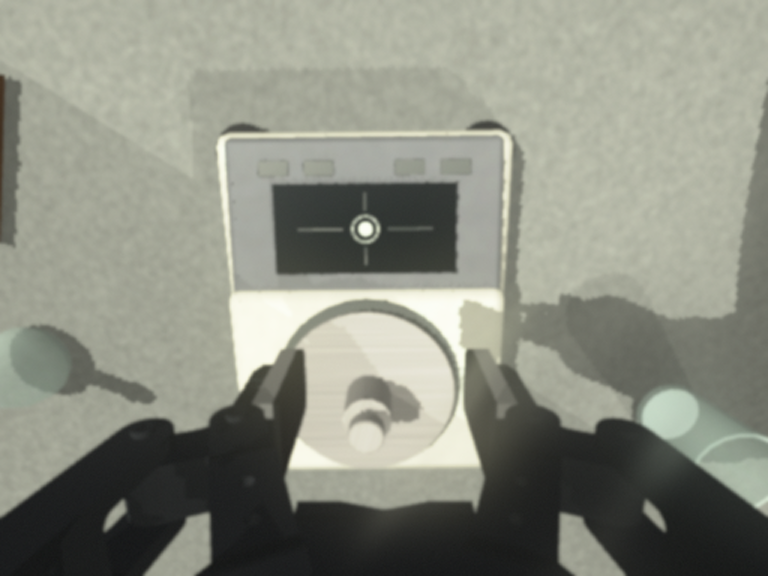

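View pics/sc10c.png

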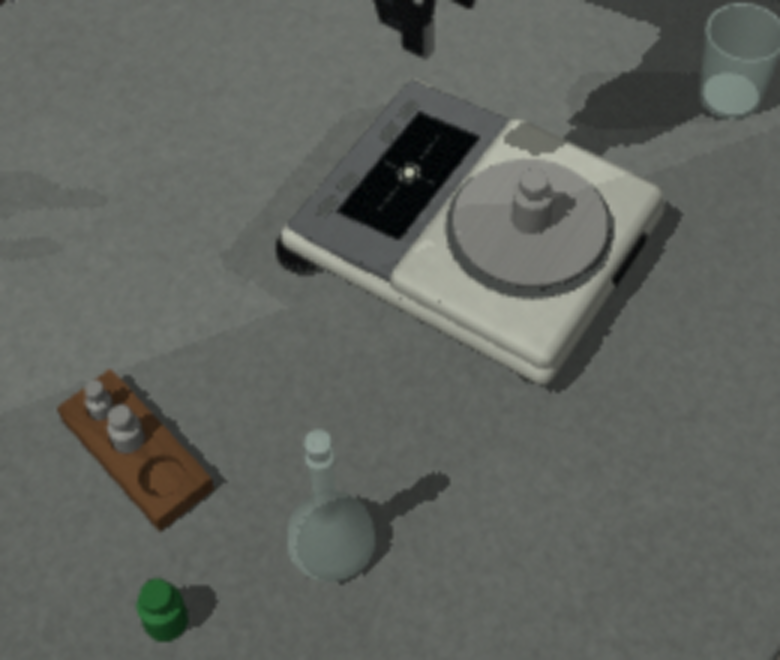

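View pics/tp10c.png

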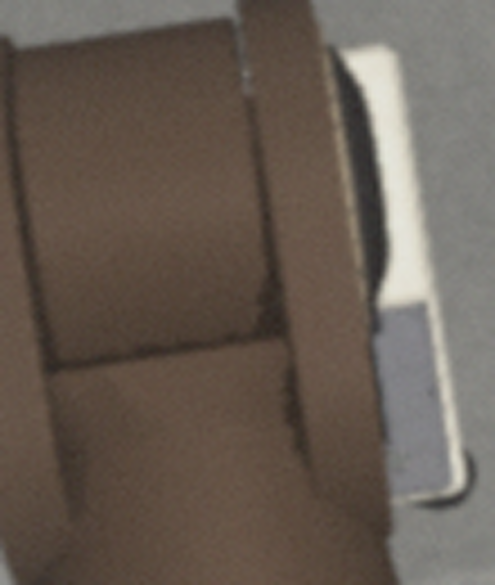

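The weight is upright in the middle of the pan, the dot is inside the ring at (365,229), and the other weights, glassware and green look-alike haven't moved. The gripper is clear, so I hand in.

```bash
python3 -c "
from bench import bot
print(bot.hand_in()); print(bot.observe()['time'])"
```

```text
the job is handed in; nothing more can be done
None
the job is handed in; nothing more can be done
```

I levelled the balance and set the 200 g weight upright in the middle of the pan. The job was handed in at about 26 s, and it reports no verdict.

- **Levelling:** With the pan empty, I rolled the left front wheel in two strokes with the shut fingertips on its front rim. The force read about 10 N at most at the ends of the short moves (limit 14 N); I did not see it between those readings. I backed straight out, and a wrist picture showed the dot concentric with the ring.
- **Weight:** I gripped the 200 g steel weight by its body, lifted it straight out of its well, and lowered it in half-millimetre steps until the pan took the load. I then opened the jaws and rose clear.

**Last checks:**
- **Dot:** it was still concentric with the ring in the wrist picture and still inside it in the scene picture.
- **Weight position:** depth put the weight's axis at about (674.7, 74.3) mm. My working pan centre was (674, 76), so it is within about 2 mm.
- **Surroundings:** the 100 g and 50 g weights, the flask, the beaker and the green look-alike stood where they were.

**Checks that failed or disagreed:**
- The arm blocked the top camera's view of the pan at the end, so that check failed there. I relied on the wrist and scene cameras.
- An early network reading of the ring from the top camera was about 10 mm off, and its dot reading pointed at the weight case. I measured both directly in the pictures instead.

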